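# Close the detector head and hold it in the fence corner

### The arm

A 6-joint arm with a two-finger parallel gripper is mounted at the origin on the work surface. World frame = base frame: x ahead of the robot, y to its left, z up, the work surface at z = 0. Lengths are in m, angles in rad, forces in N, time in s.
With the tool pointing down it reaches from about 0.325 to 0.925 m from the base axis. Payload 3.1 kg.
Tool frame: the origin (TCP) lies midway between the tips of the shut fingers; the grasp point (between the pads) lies 19 mm behind it; z points along the fingers, y is the line along which they close (so a half turn about z gives the same grasp; the last joint's range is limited). The gripper opens to 85 mm and grips with 20 to 120 N. Pads are 22 mm wide; open, the fingers measure 114 mm over their backs; the gripper's body (76 mm by 85 mm) begins 54 mm behind the grasp point. The pads swing forward as they close: fully open they stand 13 mm farther back than shut.
Start: joints at [-1.364, 0.217, 1.613, -0, 1.311, -0.112], TCP at [0.196, -0.594, 0.231] pointing down, gripper open.
Joint ranges: [-2.75, 2.75], [-0.78, 2.1], [0.31, 2.55], [-1.13, 4.27], [0.13, 2.63], [-2.58, 2.58]. Speed limits (rad/s): [2.79, 2.79, 3.14, 3.14, 3.14, 3.14].

### API

Orientations are given as [roll, pitch, yaw] about the fixed x, y, z axes, in that order (R = Rz(yaw) Ry(pitch) Rx(roll)).
In Python, from workcell import ctrl, camera gives the robot as it stands. The module is installed in compiled form; this text tells all that it offers.
- The arm moves only by the shell command python3 -m crank 'ROWS'. ROWS is JSON, a list that holds one entry, the list of rows, each a list of 7 numbers: the turn, a rotation vector about the world's x, y, z in rad, then the shift along the world's x, y, z in m, then the finger opening in m, from 0 to 0.0854. A call has 1 to 5 rows; each row shifts and turns the commanded pose from where the row before left it; what a row does not reach is not made up. A row lasts 1/10 s, in which the tool goes at most 50 mm and 8.59 degrees, less where a joint would pass 70% of its speed; a pose out of reach is approached as far as the arm can. A call with a gripper value outside its range is refused whole. The fingers move at their own pace and stop on an object; the grip force is fixed at half the most. Time passes only in rows, so rows that do not move let the fingers close. It gives the time, the measured TCP pose, the force, the opening and the grip force at its end, in the units of the state.
- ctrl.get_obs(): the state, without advancing time (a new reading comes with each control period).
- camera(name): name is "scene" or "top"; returns a dict with "image" (384x512x3 uint8, red, green, blue), "range_z" (384x512 float32, m along the optical axis (not along the pixel's ray), 0 where there is no reading), "fx", "fy", "cx", "cy" (pixels), "dist_coeffs" ([k1, k2, p1, p2, k3] as OpenCV has them; the pictures are not rectified), "cam_to_world" (4x4, takes a point from camera to world coordinates). Camera axes: x right, y up, looking along -z (the intrinsics and any distortion apply to the point x, -y, -z); pixel columns grow to the right and rows downward; lengths in m; the calibration is good to about 2 mm. A picture is of the moment at which its call begins.
- ctrl.sign_off(): hands the job in; it is judged then, once.
The state is a dict: "time_s": time; "joints": joint angles; "joint_velocities": joint speeds; "effort": joint torques, N m; "eef_pos": TCP position; "eef_rot": TCP orientation; "contact_force": force on the tool from outside, world axes, zero at the start; "torque": the same for the moment, N m; "grip_width": finger opening in m; "grip_force": force on a finger pad.
Only numpy, scipy, OpenCV 4.12 (cv2) and the standard library are available. Lean on these libraries where they do the work, as an engineer would, in place of code of your own. Each camera call takes 0.05 s, during which the arm holds its last target. There are 200 camera calls.

### The job

On the optics breadboard, press the red lid of the blue detector head down until it snaps shut. Then bring the head into the corner of the two fences, standing flat on the board with its lidded end flush against the yellow fence and its long side flush against the silver one, and finish while still holding it pressed firmly against both fences at once. Leave the lens mount, the red amplifier and the screwdriver where they are.

Things in the scene. Friction and masses are not known exactly. Their poses are not given: they have to be found in the camera images.
- head: Loose blue detector head, 130 (x) x 64 (y) x 46 mm (z), about 0.53 kg (+-25 %), on the breadboard, whose top is at z = 0.012. Origin: centre of its underside; +x to the lidded end, +y to its left long side. Rear part (x -65 to -5 mm) is a solid deck, flat top 46 mm up, bearing a square post; front part (x -5 to 65 mm) is an open chamber under the lid. Brass connector at the rear: look only.
- post_top (a point): Centre of the top face of the head's square steel post: 16 x 16 mm, faces parallel to the head's x and y, 45 mm tall above the deck, axis 30 mm behind the head's centre (x = -30, y = 0 mm, top at 91 mm above the head's underside). Meant to be gripped from above.
- head_corner (a point): Lower end of the head's vertical edge where its lidded end (+x face) and left side (+y face) meet: head frame (65, 32, 0) mm. Has the head's axes.
- lid (a joint): Angle by which the head's red lid (69 mm long, 60 wide, 5 thick) is pressed down, rad: 0 = wide open, 0.9 rad above level (it rests at about 0.1); 0.9 = shut, flat, its top 51 mm above the head's underside. Hinge along the head's y at x = -5, z = 46 mm; free edge towards +x. Over-centre spring: short of about 0.7 it springs back open, past that it snaps shut and stays. Pushing down takes 1 to 3 N.
- lid_edge (a point): Middle of the lid's free edge, on its upper face, 69 mm from the hinge.
- corner: The fixed corner stop, screwed to the breadboard: two smooth fences 25 mm tall at right angles. Origin on the breadboard's top, at the spot where the head's origin lies when the head is pressed home; axes = the head's when home (+x towards the yellow fence, +y towards the silver one, z up). Smooth metal: friction of head on fences and board about 0.25.
- fence_end: Yellow end fence of the corner stop, fixed: 22 mm thick (x) x 100 mm long (y) x 25 mm tall; origin at the centre of its underside, axes as the corner's; its working face is its -x face, 65 mm in +x from the corner's origin.
- fence_side: Silver side fence of the corner stop, fixed: 150 mm long (x) x 22 mm thick (y) x 25 mm tall; origin at the centre of its underside, axes as the corner's; its working face is its -y face, 32 mm in +y from the corner's origin.
- corner_in (a point): Inner corner of the two working faces, on the breadboard's top, axes as the corner's: where head_corner goes, corner frame (65, 32, 0) mm.
- lens_mount: Bystander, loose: lens in a 48 mm grey ring on a thin post and a 50 x 50 x 10 mm base, 100 mm tall. Origin at the centre of its underside.
- amp: Bystander, loose: red finned amplifier box 80 x 55 x 34 mm. Origin at the centre of its underside.
- driver: Bystander, loose: screwdriver 160 mm long lying on the breadboard along its own x.
Mind the look-alikes: they are no part of the job. There is more than one size of the head; the job needs the smaller.

How it is judged:
By the outcome, as a careful person would: the job done as asked, in the order asked, and still so for the second after the job is handed in, while the arm keeps its last pose, push and grip.
It also fails if it takes over 56 s, if anything falls off the work surface, if the arm or the gripper's body presses on something with over 40 N, if the wrist force passes 120 N, or if a joint passes its speed limit or range.

## Working session

There is one attempt and no reset: what is moved stays moved. The work goes in short steps, Python scripts to look and compute and a shell command to move; the robot and the scene stay as the last step left them, time stands still between calls to the robot, and variables do not carry over. Pictures are saved under pics/ and viewed, at most 10 in all, crops included, and the job is handed in when it is done.

```bash
mkdir -p pics
python3 - <<'E'
from workcell import ctrl,camera
import cv2,numpy as np
for n in("scene","top"):
    c=camera(n); np.savez(f"{n}0.npz",**c); cv2.imwrite(f"pics/{n}0.png",c["image"][:,:,::-1])
    print(n,c["fx"],c["cx"],c["cy"],c["dist_coeffs"],np.round(c["cam_to_world"],3).tolist())
o=ctrl.get_obs();print(o["time_s"],o["eef_pos"],o["eef_rot"],o["contact_force"])
E
```

```text
scene 446.21369549895155 255.7201473246934 191.77359051764554 [-0.00611563  0.          0.          0.          0.        ] [[0.467, -0.686, 0.558, 1.394], [0.884, 0.363, -0.295, -0.331], [0.0, 0.631, 0.776, 1.137], [0.0, 0.0, 0.0, 1.0]]
top 416.5760008383266 253.5856570691361 188.1759637482747 [0.03677812 0.         0.         0.         0.        ] [[0.027, 0.98, -0.199, 0.33], [-1.0, 0.026, -0.006, 0.094], [-0.0, 0.199, 0.98, 1.513], [0.0, 0.0, 0.0, 1.0]]
0.1 [ 0.19576838 -0.59276104  0.23008502] [-3.13938973e+00 -2.73097849e-04  3.18795277e-01] [0.41050692 0.50821379 0.19528263]
```

View pics/scene0.png

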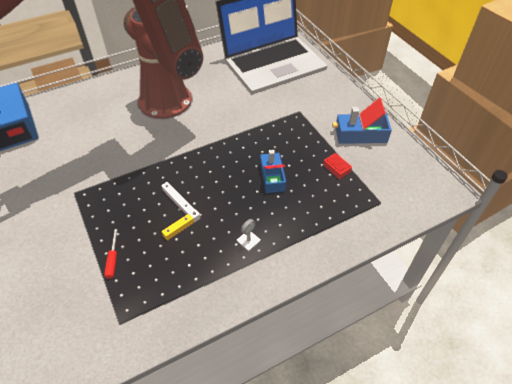

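View pics/top0.png

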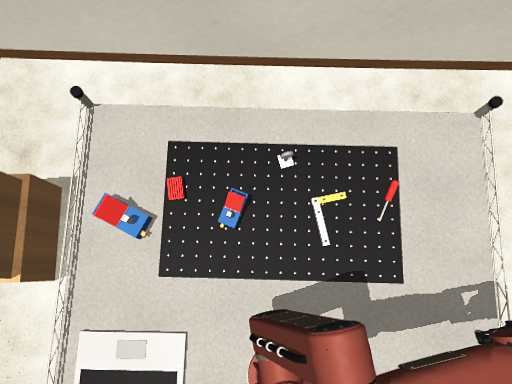

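Two candidates for the head: top (234,208) on the board (scene (272,172)), and top (123,215) off the board (scene (362,125)), which is visibly larger. The small one on the breadboard fits the description. The fences are at top (330,198) yellow and (321,222) silver. I'll confirm with a crop.

```bash
cat > h.py <<'E'
import numpy as np,cv2
def ray(c,uv):
    K=np.array([[c["fx"],0,c["cx"]],[0,c["fy"],c["cy"]],[0,0,1]],float)
    p=cv2.undistortPoints(np.array(uv,float).reshape(-1,1,2),K,np.array(c["dist_coeffs"],float)).reshape(-1,2)
    M=np.array(c["cam_to_world"]);d=np.c_[p[:,0],-p[:,1],-np.ones(len(p))]@M[:3,:3].T
    return M[:3,3],d
def plane(c,uv,z):
    o,d=ray(c,uv);return o+d*((z-o[2])/d[:,2])[:,None]
def cloud(c):  # world point for each pixel
    h,w=c["range_z"].shape;v,u=np.mgrid[:h,:w]
    o,d=ray(c,np.c_[u.ravel(),v.ravel()]);return (o+d*c["range_z"].reshape(-1,1)).reshape(h,w,3)
def hsv(c): return cv2.cvtColor(np.ascontiguousarray(c["image"]),cv2.COLOR_RGB2HSV)
def mask(c,col):
    H,S,V=[a.astype(int) for a in cv2.split(hsv(c))]
    return {"red":((H<8)|(H>172))&(S>150)&(V>90),"blue":(H>100)&(H<125)&(S>120)&(V>50),
     "yellow":(H>22)&(H<33)&(S>150)&(V>120),"white":(S<50)&(V>130)}[col]
def two(c1,uv1,c2,uv2):
    (a,d),(b,e)=ray(c1,[uv1]),ray(c2,[uv2]);d,e=d[0],e[0]
    t=np.linalg.lstsq(np.c_[d,-e],b-a,rcond=None)[0]
    return (a+d*t[0]+b+e*t[1])/2,np.linalg.norm(a+d*t[0]-b-e*t[1])
E
python3 - <<'E'
from h import *
T=dict(np.load("top0.npz"));S=dict(np.load("scene0.npz"))
A=cv2.resize(T["image"][180:240,205:265],(400,400),interpolation=2)
B=cv2.resize(S["image"][140:200,240:300],(400,400),interpolation=2)
cv2.imwrite("pics/crop1.png",np.hstack([A,B])[:,:,::-1])
A=cv2.resize(T["image"][180:255,300:360],(400,500),interpolation=2)
B=cv2.resize(S["image"][175:250,150:210],(400,500),interpolation=2)
cv2.imwrite("pics/crop2.png",np.hstack([A,B])[:,:,::-1])
boxes={"T":{"head":(205,180,265,240),"fence":(300,180,360,255)},"S":{"head":(240,140,305,205),"fence":(150,170,212,250)}}
for n,c in(("T",T),("S",S)):
    P=cloud(c)
    for ob,cols in(("head",("red","blue")),("fence",("yellow","white"))):
        x0,y0,x1,y1=boxes[n][ob]
        for k in cols:
            m=np.zeros(P.shape[:2],bool);m[y0:y1,x0:x1]=mask(c,k)[y0:y1,x0:x1]
            nl,l,st,ce=cv2.connectedComponentsWithStats(m.astype(np.uint8));i=1+st[1:,4].argmax();m=l==i
            q=P[m];zz=np.percentile(q[:,2],[5,50,95])
            uv=np.argwhere(m)[:,::-1].astype(np.float32);r=cv2.minAreaRect(plane(c,uv,.037)[:,:2].astype(np.float32)) 
            print(n,k,m.sum(),ce[i].round(1),zz.round(3),"mean",q.mean(0).round(3),"rect@.037",np.round(cv2.boxPoints(r),3).tolist(),np.round(r[1],3))
E
```

```text
T red 280 [234.1 201.2] [0.062 0.087 0.11 ] mean [0.569 0.168 0.101] rect@.037 [[0.5410000085830688, 0.15000000596046448], [0.5960000157356262, 0.13099999725818634], [0.6190000176429749, 0.1940000057220459], [0.5630000233650208, 0.21299999952316284]] [0.067 0.059]
T blue 381 [231.8 212.2] [0.015 0.056 0.062] mean [0.537 0.177 0.059] rect@.037 [[0.47999998927116394, 0.16599999368190765], [0.6100000143051147, 0.11900000274181366], [0.6330000162124634, 0.1850000023841858], [0.5040000081062317, 0.23199999332427979]] [0.07  0.138]
T yellow 25 [331.  194.2] [0.007 0.012 0.039] mean [ 0.619 -0.18   0.017] rect@.037 [[0.6029999852180481, -0.1340000033378601], [0.6240000128746033, -0.2199999988079071], [0.6269999742507935, -0.21899999678134918], [0.6060000061988831, -0.13300000131130219]] [0.003 0.089]
T white 350 [320.3 221.4] [0.01  0.035 0.041] mean [ 0.516 -0.138  0.037] rect@.037 [[0.4300000071525574, -0.14399999380111694], [0.43700000643730164, -0.1720000058412552], [0.6060000061988831, -0.12999999523162842], [0.5989999771118164, -0.10199999809265137]] [0.174 0.029]
S red 50 [274.2 166.
[... 359 characters left out ...]
6665192], [0.6200000047683716, 0.11400000005960464], [0.6449999809265137, 0.1809999942779541], [0.4880000054836273, 0.23999999463558197]] [0.072 0.168]
S yellow 199 [176.6 224.8] [0.033 0.037 0.041] mean [ 0.606 -0.182  0.037] rect@.037 [[0.5809999704360962, -0.13699999451637268], [0.6039999723434448, -0.23100000619888306], [0.628000020980835, -0.22499999403953552], [0.6050000190734863, -0.13099999725818634]] [0.025 0.097]
S white 433 [180.4 200.9] [0.015 0.036 0.041] mean [ 0.527 -0.138  0.039] rect@.037 [[0.4300000071525574, -0.14900000393390656], [0.43799999356269836, -0.17900000512599945], [0.6190000176429749, -0.1289999932050705], [0.6110000014305115, -0.0989999994635582]] [0.188 0.031]
```

View pics/crop1.png

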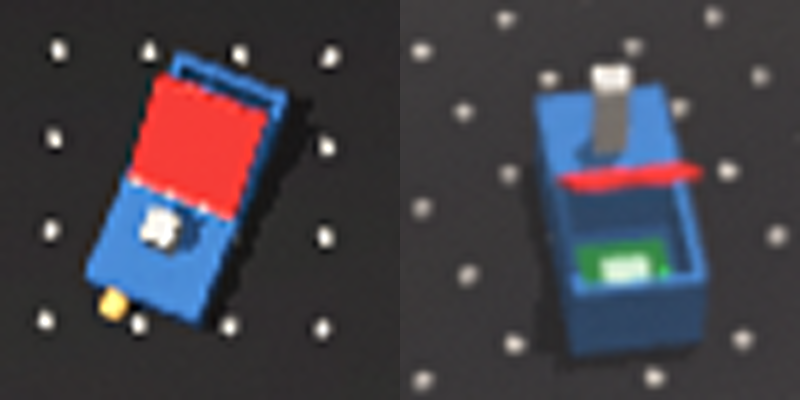

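View pics/crop2.png

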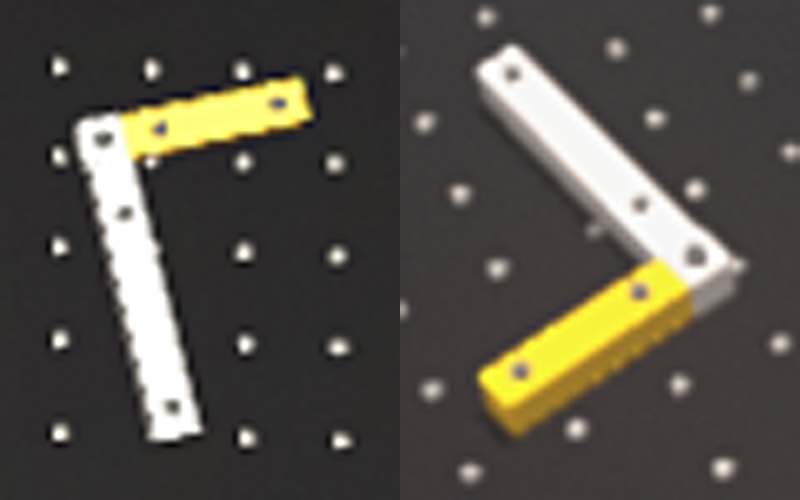

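The crop confirms the smaller head: lid open, post top at about top (229,213) and scene (272,151), lid towards +x. The fences form an L with the inner corner below and right of the silver/yellow joint. Next I measure the post top and the fence working edges.

Run:
```python
from h import *
T=dict(np.load("top0.npz"));S=dict(np.load("scene0.npz"))
uv={}
for n,c,(x0,y0,x1,y1) in(("T",T,(223,207,235,219)),("S",S,(265,147,280,157))):
    H=hsv(c)[y0:y1,x0:x1].astype(int);w=((H[...,1]<70)&(H[...,2]>170))
    nl,l,st,ce=cv2.connectedComponentsWithStats(w.astype(np.uint8),connectivity=4);i=1+st[1:,4].argmax()
    uv[n]=ce[i]+[x0,y0];print(n,st[i],uv[n])
    print(" plane .103",plane(c,[uv[n]],.103).round(4))
print("post",two(T,uv["T"],S,uv["S"]))
# fence edges, per-column sub-pixel on z=.037
def line(c,m,axisdir,side):
    cs,_=cv2.findContours(m.astype(np.uint8),0,1);k=max(cs,key=cv2.contourArea)[:,0].astype(float)
    p=plane(c,k,.037)[:,:2];a=np.array(axisdir);b=np.array([-a[1],a[0]]);s=p@a;t=p@b
    bins=np.linspace(np.percentile(s,12),np.percentile(s,88),18);I=np.digitize(s,bins);f=min if side<0 else max
    q=np.array([[s[I==j].mean(),f(t[I==j])] for j in range(1,18) if (I==j).any()])
    g=np.polyfit(q[:,0],q[:,1],1);r=q[:,1]-np.polyval(g,q[:,0]);q=q[abs(r)<.003];g=np.polyfit(q[:,0],q[:,1],1)
    d=a+b*g[0];return a*q[0,0]+b*np.polyval(g,q[0,0]),np.arctan2(d[1],d[0]),len(q),(q[:,1]-np.polyval(g,q[:,0])).std()
def big(c,k,b):
    x0,y0,x1,y1=b;m=np.zeros((384,512),bool)
    mm=mask(c,k)
    if k=="yellow":
        H=hsv(c);mm=(H[...,0]>15)&(H[...,0]<38)&(H[...,1]>90)&(H[...,2]>(190 if c is S else 80))
    m[y0:y1,x0:x1]=mm[y0:y1,x0:x1]
    l,st=cv2.connectedComponentsWithStats(m.astype(np.uint8))[1:3];return l==1+st[1:,4].argmax()
e=lambda t:(np.cos(t),np.sin(t))
BT=(300,180,360,255);BS=(150,170,212,250);y=.245
for nm,c,k,B,d,s in(("silver-y top",T,"white",BT,e(y),-1),("silver+y top",T,"white",BT,e(y),1),("silver+y scene",S,"white",BS,e(y),1),("silver-y scene",S,"white",BS,e(y),-1),
   ("yellow-x scene",S,"yellow",BS,e(y+np.pi/2),1),("yellow+x scene",S,"yellow",BS,e(y+np.pi/2),-1),("yellow+x top",T,"yellow",BT,e(y+np.pi/2),-1),("yellow-x top",T,"yellow",BT,e(y+np.pi/2),1)):
    p,a,n,r=line(c,big(c,k,B),d,s);print(nm,p.round(4),round(a,4),n,r.round(4),"n-off@.245",np.round(p@e(y+np.pi/2) if k=="white" else p@e(y),4))
```

```text
T [ 3  4  6  6 23] [228.34782609 213.34782609]
 plane .103 [[0.5265 0.1859 0.103 ]]
S [ 4  3  5  4 19] [271.10526316 151.42105263]
 plane .103 [[0.5265 0.1843 0.103 ]]
post (array([0.52629056, 0.18525112, 0.10254612]), np.float64(0.001401201679296448))
silver-y top [ 0.4526 -0.1663] 0.2485 17 0.001 n-off@.245 -0.2711
silver+y top [ 0.4466 -0.1423] 0.2447 17 0.001 n-off@.245 -0.2464
silver+y scene [ 0.4486 -0.1444] 0.2549 17 0.0007 n-off@.245 -0.2489
silver-y scene [ 0.455 -0.17 ] 0.2317 14 0.0007 n-off@.245 -0.2753
yellow-x scene [ 0.6031 -0.2208] 1.8012 17 0.0009 n-off@.245 0.5315
yellow+x scene [ 0.6259 -0.215 ] 1.8067 17 0.0007 n-off@.245 0.5551
yellow+x top [ 0.6266 -0.2176] 1.8138 17 0.001 n-off@.245 0.5551
yellow-x top [ 0.6025 -0.2236] 1.8205 17 0.001 n-off@.245 0.5303
```

Post top triangulates to (0.526, 0.185, 0.1025), which matches the expected 0.103. Head yaw is about -0.349. Corner yaw is about 0.245, and the home post position is about (0.497, -0.188). Moving above the lid.

```bash
python3 -m crank '[[[0,0,-0.0335,0.0195,0.0375,0,0],[0,0,-0.0335,0.0195,0.0375,0,0],[0,0,-0.0335,0.0195,0.0375,0,0],[0,0,-0.0335,0.0195,0.0375,0,0],[0,0,-0.0335,0.0195,0.0375,0,0]]]'
python3 -m crank '[[[0,0,-0.0335,0.0195,0.0375,0,0],[0,0,-0.0335,0.0195,0.0375,0,0],[0,0,-0.0335,0.0195,0.0375,0,0],[0,0,-0.0335,0.0195,0.0375,0,0],[0,0,-0.0335,0.0195,0.0375,0,0]]]'
python3 -m crank '[[[0,0,-0.0335,0.0195,0.0375,0,0],[0,0,-0.0335,0.0195,0.0375,0,0],[0,0,-0.0335,0.0195,0.0375,0,0],[0,0,-0.0335,0.0195,0.0375,0,0],[0,0,-0.0335,0.0195,0.0375,0,0]]]'
python3 -m crank '[[[0,0,-0.0335,0.0195,0.0375,0,0],[0,0,-0.0335,0.0195,0.0375,0,0],[0,0,-0.0335,0.0195,0.0375,0,0],[0,0,-0.0335,0.0195,0.0375,0,0],[0,0,0,0,0,0,0]]]'
```

```text
time_s: 0.6
eef_pos: [0.2937, -0.4041, 0.2307]
eef_rot: [-3.141, 0.0, 0.149]
contact_force: [0.3, -0.7, 0.6]
grip_width: 0.0121
grip_force: 0.0
time_s: 1.1
eef_pos: [0.3911, -0.2167, 0.2309]
eef_rot: [-3.141, 0.0, -0.018]
contact_force: [0.2, -0.8, 0.2]
grip_width: -0.0001
grip_force: 0.0
time_s: 1.6
eef_pos: [0.4886, -0.0292, 0.2309]
eef_rot: [3.141, 0.0, -0.185]
contact_force: [0.8, -0.7, -0.1]
grip_width: -0.0003
grip_force: 0.0
time_s: 2.1
eef_pos: [0.5675, 0.1231, 0.2306]
eef_rot: [-3.14, 0.0, -0.313]
contact_force: [0.6, -1.2, -0.4]
grip_width: -0.0
grip_force: 0.0
```

```bash
python3 -m crank '[[[0,0,-0.036,0.0195,0.04,0,0],[0,0,0,0,0,-0.045,0],[0,0,0,0,0,-0.045,0],[0,0,0,0,0,-0.015,0],[0,0,0,0,0,-0.01,0]]]'
python3 -m crank '[[[0,0,0,0,0,-0.01,0],[0,0,0,0,0,-0.01,0],[0,0,0,0,0,-0.01,0],[0,0,0,0,0,-0.006,0],[0,0,0,0,0,0,0]]]'
```

```text
time_s: 2.6
eef_pos: [0.584, 0.1581, 0.1139]
eef_rot: [3.139, 0.004, -0.354]
contact_force: [1.4, 0.2, 0.5]
grip_width: 0.0002
grip_force: 0.0
time_s: 3.1
eef_pos: [0.5844, 0.1589, 0.0789]
eef_rot: [3.14, 0.003, -0.354]
contact_force: [-0.2, 0.2, 1.3]
grip_width: -0.0002
grip_force: 0.0
```

```bash
python3 -m crank '[[[0,0,0,0,0,-0.006,0],[0,0,0,0,0,-0.006,0],[0,0,0,0,0,-0.003,0],[0,0,0,0,0,0,0]]]'
python3 -m crank '[[[0,0,0,0,0,-0.0015,0],[0,0,0,0,0,0,0]]]'
```

```text
time_s: 3.5
eef_pos: [0.5851, 0.159, 0.0643]
eef_rot: [3.141, 0.002, -0.354]
contact_force: [-0.8, -0.6, 0.5]
grip_width: -0.0004
grip_force: 0.0
time_s: 3.7
eef_pos: [0.586, 0.159, 0.0638]
eef_rot: [-3.142, -0.0, -0.354]
contact_force: [0.1, -1.3, 0.1]
grip_width: -0.0
grip_force: 0.0
```

```bash
python3 -m crank '[[[0,0,0,0,0,-0.002,0],[0,0,0,0,0,-0.001,0],[0,0,0,0,0,0,0]]]'
python3 -m crank '[[[0,0,0,0,0,0.03,0],[0,0,0,0,0,0.045,0.04],[0,0,0,0,0,0.045,0.04],[0,0,0,-0.03,-0.03,0.03,0.04],[0,0,0,0,0,0,0.04]]]'
python3 - <<'E'
from h import *
from workcell import camera
im=[]
for n,b in(("top",(205,180,265,240)),("scene",(240,140,300,200))):
    c=camera(n);np.savez(n+"1.npz",**c);im.append(cv2.resize(c["image"][b[1]:b[3],b[0]:b[2]],(400,400),interpolation=2))
    P=cloud(c)[b[1]:b[3],b[0]:b[2]];m=mask(c,"red")[b[1]:b[3],b[0]:b[2]];print(n,m.sum(),np.percentile(P[m][:,2],[5,50,95]).round(3),P[m].mean(0).round(3))
cv2.imwrite("pics/lid1.png",np.hstack(im)[:,:,::-1])
E
```

```text
time_s: 4.0
eef_pos: [0.5868, 0.1592, 0.0629]
eef_rot: [-3.141, -0.001, -0.354]
contact_force: [-2.8, -0.9, 7.4]
grip_width: 0.0
grip_force: 3.8
time_s: 4.5
eef_pos: [0.5587, 0.1288, 0.2161]
eef_rot: [-3.139, -0.009, -0.355]
contact_force: [0.2, -0.2, -0.2]
grip_width: 0.0399
grip_force: 0.0
top 1213 [0.061 0.578 0.609] [0.488 0.135 0.502]
scene 301 [0.06  0.063 0.067] [0.574 0.169 0.067]
```

View pics/lid1.png

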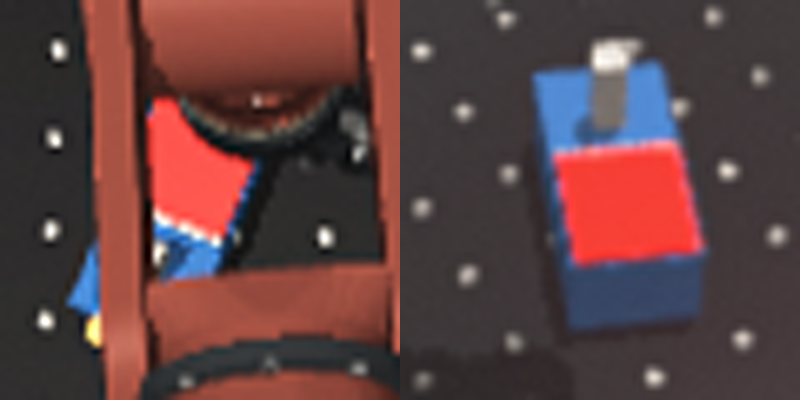

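The lid is shut flat (red face at z = 0.063). In the scene crop the head has slid back towards the robot by about 3–4 px, so I remeasure it.

Run:
```python
from h import *
S=dict(np.load("scene1.npz"))
m=np.zeros((384,512),bool);m[140:200,240:305]=mask(S,"red")[140:200,240:305]
uv=np.argwhere(m)[:,::-1].astype(np.float32)
p=plane(S,uv,.063);r=cv2.minAreaRect(p[:,:2].astype(np.float32));print("lid",r,p.mean(0).round(4))
bp=cv2.boxPoints(r);print(bp.round(4).tolist())
S0=dict(np.load("scene0.npz"))
g0=cv2.cvtColor(S0["image"],6).astype(np.float32)[145:163,263:283];g1=cv2.cvtColor(S["image"],6).astype(np.float32)[140:165,258:288]
# vertical/horizontal patch shift of the post
t=g0[2:16,3:15];R=cv2.matchTemplate(g1,t,cv2.TM_CCOEFF_NORMED);_,v,_,l=cv2.minMaxLoc(R);print("shift px",l[0]+258-266,l[1]+140-147,v)
print("post@.103",plane(S,[[271.1+l[0]+258-266,151.4+l[1]+140-147]],.103).round(4))
h=np.array([np.cos(-.349),np.sin(-.349)]);c=p[:,:2].mean(0);print("post from lid centre",c-h*.0595)
```

```text
lid ((0.5702962279319763, 0.17075477540493011), (0.0606720931828022, 0.06975045800209045), 69.64305114746094) [0.5709 0.1704 0.063 ]
[[0.5270000100135803, 0.15440000593662262], [0.5924000144004822, 0.13019999861717224], [0.6134999990463257, 0.18709999322891235], [0.5482000112533569, 0.21130000054836273]]
shift px 0 -3 0.9127483367919922
post@.103 [[0.5145 0.191  0.103 ]]
post from lid centre [0.5149647  0.19071823]
```

Both estimates agree: post at (0.5147, 0.1908), yaw -0.355. Moving above it and descending.

```bash
python3 -m crank '[[[0,0,0,-0.022,0.031,0,0.045],[0,0,0,-0.022,0.031,0,0.045],[0,0,0,0,0,-0.04,0.045],[0,0,0,0,0,-0.04,0.045],[0,0,0,0,0,0,0.045]]]'
```

```text
time_s: 5.1
eef_pos: [0.5062, 0.1913, 0.1213]
eef_rot: [3.132, 0.014, -0.353]
contact_force: [-1.2, -0.7, -0.9]
grip_width: 0.045
grip_force: 0.0
```

```bash
python3 -m crank '[[[0,0,0,0.007,0,0,0.045],[0,0,0,0,0,-0.02,0.045],[0,0,0,0,0,-0.02,0.045],[0,0,0,0,0,-0.012,0.045],[0,0,0,0,0,0,0.045]]]'
```

```text
time_s: 5.6
eef_pos: [0.5202, 0.1919, 0.0772]
eef_rot: [3.141, 0.001, -0.354]
contact_force: [-0.4, 1.0, -0.3]
grip_width: 0.0449
grip_force: 0.0
```

```bash
python3 -m crank '[[[0,0,0,-0.005,0.001,-0.01,0.045],[0,0,0,0,0,0,0.045],[0,0,0,0,0,0,0.045]]]'
```

```text
time_s: 5.9
eef_pos: [0.5152, 0.1933, 0.0681]
eef_rot: [-3.141, -0.0, -0.354]
contact_force: [0.5, 0.9, 0.2]
grip_width: 0.0452
grip_force: 0.0
```

```bash
python3 -m crank '[[[0,0,0,0,-0.002,0,0],[0,0,0,0,0,0,0],[0,0,0,0,0,0,0],[0,0,0,0,0,0,0],[0,0,0,0,0,0,0]]]'
python3 -m crank '[[[0,0,0,0,0,0.012,0],[0,0,0,0,0,0.02,0],[0,0,0,0,0,0.02,0],[0,0,0,0,0,0.01,0],[0,0,0,0,0,0,0]]]'
```

```text
time_s: 6.4
eef_pos: [0.5156, 0.1911, 0.0684]
eef_rot: [-3.141, -0.001, -0.354]
contact_force: [-0.7, -1.7, 4.6]
grip_width: 0.015
grip_force: 59.5
time_s: 6.9
eef_pos: [0.5159, 0.1914, 0.1311]
eef_rot: [-3.14, -0.002, -0.354]
contact_force: [0.2, -0.3, -4.9]
grip_width: 0.0151
grip_force: 58.9
```

```bash
python3 -m crank '[[[0,0,0.025,-0.001,-0.015,0,0],[0,0,0.04,-0.002,-0.025,0,0],[0,0,0.05,-0.0025,-0.033,0,0],[0,0,0.05,-0.0025,-0.033,0,0],[0,0,0.05,-0.0025,-0.033,0,0]]]'
python3 -m crank '[[[0,0,0.05,-0.0025,-0.033,0,0],[0,0,0.05,-0.0025,-0.033,0,0],[0,0,0.05,-0.0025,-0.033,0,0],[0,0,0.05,-0.0025,-0.033,0,0],[0,0,0.05,-0.0025,-0.033,0,0]]]'
python3 -m crank '[[[0,0,0.05,-0.0025,-0.033,0,0],[0,0,0.05,-0.0025,-0.033,0,0],[0,0,0.034,-0.002,-0.025,0,0],[0,0,0,-0.001,-0.01,0,0],[0,0,0,0,0,0,0]]]'
python3 -m crank '[[[0,0,0,0,0,0,0],[0,0,0,0,0,0,0]]]'
```

```text
time_s: 7.4
eef_pos: [0.5028, 0.0511, 0.1279]
eef_rot: [3.141, 0.003, -0.136]
contact_force: [0.8, 0.4, -3.6]
grip_width: 0.0151
grip_force: 59.0
time_s: 7.9
eef_pos: [0.4904, -0.1136, 0.128]
eef_rot: [-3.14, 0.003, 0.113]
contact_force: [0.6, -0.1, -4.8]
grip_width: 0.0152
grip_force: 59.0
time_s: 8.4
eef_pos: [0.4831, -0.2144, 0.1285]
eef_rot: [-3.14, 0.001, 0.242]
contact_force: [0.6, -0.7, -4.0]
grip_width: 0.0151
grip_force: 59.2
time_s: 8.6
eef_pos: [0.4837, -0.2123, 0.129]
eef_rot: [-3.14, 0.001, 0.246]
contact_force: [0.3, -0.0, -3.7]
grip_width: 0.0151
grip_force: 59.2
```

```bash
python3 -m crank '[[[0,0,0,0,0,-0.02,0],[0,0,0,0,0,-0.02,0],[0,0,0,0,0,-0.01,0],[0,0,0,0,0,-0.005,0],[0,0,0,0,0,0,0]]]'
python3 - <<'E'
from h import *
from workcell import camera
im=[]
for n,b in(("top",(290,170,370,270)),("scene",(140,160,220,260))):
    c=camera(n);im.append(cv2.resize(c["image"][b[1]:b[3],b[0]:b[2]],(400,500),interpolation=2))
    if n=="scene":
        m=np.zeros((384,512),bool);m[160:240,140:215]=mask(c,"red")[160:240,140:215]
        P=cloud(c)[m];A=np.c_[P[:,:2]-P[:,:2].mean(0),np.ones(len(P))];print("lid plane slope,z",np.linalg.lstsq(A,P[:,2],rcond=None)[0].round(3))
        r=cv2.minAreaRect(plane(c,np.argwhere(m)[:,::-1].astype(np.float32),np.median(P[:,2]))[:,:2].astype(np.float32));print(r,np.radians(r[2]))
cv2.imwrite("pics/near.png",np.hstack(im)[:,:,::-1])
E
```

```text
time_s: 9.1
eef_pos: [0.4837, -0.2131, 0.0741]
eef_rot: [-3.14, 0.001, 0.246]
contact_force: [-0.2, -0.0, -4.6]
grip_width: 0.0152
grip_force: 59.1
lid plane slope,z [ 1.018 -0.26   0.072]
((0.5414620041847229, -0.1993003785610199), (0.06898745149374008, 0.059744153171777725), 14.41679859161377) 0.2516206030205416
```

View pics/near.png

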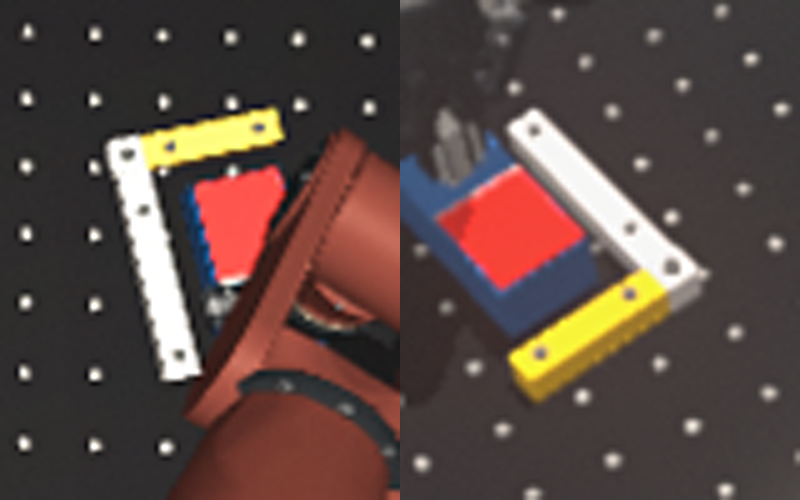

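The head hangs just inside the corner, with gaps of about 15–25 mm to both fences. Its yaw is 0.25, level and parallel to them. Lowering it to the board.

```bash
python3 -m crank '[[[0,0,0,0,0,-0.004,0],[0,0,0,0,0,-0.002,0],[0,0,0,0,0,0,0],[0,0,0,0,0,0,0]]]'
```

```text
time_s: 9.6
eef_pos: [0.4841, -0.214, 0.0688]
eef_rot: [3.142, -0.0, 0.245]
contact_force: [-0.2, -0.2, -3.9]
grip_width: 0.0153
grip_force: 59.2
```

```bash
python3 -m crank '[[[0,0,0,0,0,-0.001,0],[0,0,0,0,0,0,0]]]'
python3 -m crank '[[[0,0,0,0,0,-0.001,0],[0,0,0,0,0,0,0]]]'
```

```text
time_s: 9.8
eef_pos: [0.4846, -0.2142, 0.0684]
eef_rot: [3.141, -0.001, 0.245]
contact_force: [-1.1, 0.1, -0.6]
grip_width: 0.0155
grip_force: 59.5
time_s: 10.0
eef_pos: [0.485, -0.2145, 0.0684]
eef_rot: [3.14, -0.001, 0.245]
contact_force: [-2.0, 0.0, 4.5]
grip_width: 0.0152
grip_force: 60.4
```

```bash
python3 -m crank '[[[0,0,0,-0.0015,0.0058,0,0],[0,0,0,-0.0015,0.0058,0,0],[0,0,0,-0.001,0.004,0,0],[0,0,0,-0.0005,0.002,0,0],[0,0,0,0,0,0,0]]]'
python3 -m crank '[[[0,0,0,0.0039,0.001,0,0],[0,0,0,0.0039,0.001,0,0],[0,0,0,0.0039,0.001,0,0],[0,0,0,0.002,0.0005,0,0],[0,0,0,0,0,0,0]]]'
```

```text
time_s: 10.5
eef_pos: [0.4813, -0.1967, 0.0684]
eef_rot: [3.139, -0.003, 0.246]
contact_force: [0.6, -1.3, 5.8]
grip_width: 0.0151
grip_force: 60.6
time_s: 11.0
eef_pos: [0.4943, -0.1929, 0.0684]
eef_rot: [3.14, -0.001, 0.246]
contact_force: [-0.7, 0.2, 8.6]
grip_width: 0.0151
grip_force: 60.9
```

```bash
python3 -m crank '[[[0,0,0,-0.0005,0.002,0,0],[0,0,0,0,0,0,0]]]'
python3 -m crank '[[[0,0,0,-0.0005,0.002,0,0],[0,0,0,0,0,0,0]]]'
python3 -m crank '[[[0,0,0,-0.0003,0.001,0,0],[0,0,0,0,0,0,0]]]'
python3 -m crank '[[[0,0,0,0.002,0.0005,0,0],[0,0,0,0,0,0,0]]]'
```

```text
time_s: 11.2
eef_pos: [0.4943, -0.1914, 0.0684]
eef_rot: [3.139, -0.003, 0.246]
contact_force: [0.1, -1.9, 5.5]
grip_width: 0.0151
grip_force: 60.7
time_s: 11.4
eef_pos: [0.4939, -0.1894, 0.0684]
eef_rot: [3.138, -0.003, 0.246]
contact_force: [0.7, -2.8, 5.6]
grip_width: 0.0152
grip_force: 60.6
time_s: 11.6
eef_pos: [0.4938, -0.1891, 0.0685]
eef_rot: [3.137, -0.003, 0.246]
contact_force: [0.1, -2.0, 5.2]
grip_width: 0.0152
grip_force: 60.6
time_s: 11.8
eef_pos: [0.4952, -0.1886, 0.0684]
eef_rot: [3.138, -0.002, 0.245]
contact_force: [-1.1, -2.7, 6.6]
grip_width: 0.0153
grip_force: 60.7
```

```bash
python3 -m crank '[[[0,0,0,0.002,0.0005,0,0],[0,0,0,0,0,0,0]]]'
python3 -m crank '[[[0,0,0,-0.0003,0.001,0,0],[0,0,0,0,0,0,0]]]'
python3 -m crank '[[[0,0,0,0.002,0.0005,0,0],[0,0,0,0,0,0,0]]]'
python3 -m crank '[[[0,0,0,-0.0003,0.001,0,0],[0,0,0,0,0,0,0]]]'
```

```text
time_s: 12.0
eef_pos: [0.4972, -0.1881, 0.0685]
eef_rot: [3.138, -0.002, 0.245]
contact_force: [-1.2, -3.9, 6.9]
grip_width: 0.0151
grip_force: 60.7
time_s: 12.2
eef_pos: [0.4972, -0.1879, 0.0686]
eef_rot: [3.136, -0.002, 0.245]
contact_force: [-0.4, -5.7, 5.7]
grip_width: 0.0153
grip_force: 60.7
time_s: 12.4
eef_pos: [0.499, -0.1874, 0.0685]
eef_rot: [3.136, -0.002, 0.245]
contact_force: [-1.2, -5.4, 6.2]
grip_width: 0.0154
grip_force: 60.6
time_s: 12.6
eef_pos: [0.4991, -0.1872, 0.0686]
eef_rot: [3.134, -0.002, 0.246]
contact_force: [-1.5, -6.8, 5.1]
grip_width: 0.0152
grip_force: 60.5
```

```bash
python3 -m crank '[[[0,0,0,0.0019,0.0005,0,0],[0,0,0,0,0,0,0]]]'
python3 -m crank '[[[0,0,0,0.0019,0.0005,0,0],[0,0,0,0,0,0,0]]]'
python3 -m crank '[[[0,0,0,0.0019,0.0005,0,0],[0,0,0,0,0,0,0]]]'
```

```text
time_s: 12.8
eef_pos: [0.5007, -0.1868, 0.0686]
eef_rot: [3.134, -0.002, 0.246]
contact_force: [-1.9, -9.4, 5.8]
grip_width: 0.0149
grip_force: 60.5
time_s: 13.0
eef_pos: [0.5007, -0.1868, 0.0686]
eef_rot: [3.135, 0.003, 0.246]
contact_force: [-8.2, -9.3, 9.7]
grip_width: 0.015
grip_force: 61.1
time_s: 13.2
eef_pos: [0.5007, -0.1868, 0.0686]
eef_rot: [3.136, 0.007, 0.247]
contact_force: [-14.6, -11.0, 13.8]
grip_width: 0.0154
grip_force: 61.6
```

```bash
python3 -m crank '[[[0,0,0,-0.0005,0.002,0,0],[0,0,0,0,0,0,0]]]'
python3 -m crank '[[[0.008,-0.008,0,-0.0005,0.002,0,0],[0,0,0,0,0,0,0]]]'
python3 -m crank '[[[0,0,0,0,0,0,0],[0,0,0,0,0,0,0]]]'
```

```text
time_s: 13.4
eef_pos: [0.5007, -0.1865, 0.0688]
eef_rot: [3.131, 0.007, 0.247]
contact_force: [-13.1, -15.3, 10.7]
grip_width: 0.0148
grip_force: 61.3
time_s: 13.6
eef_pos: [0.5009, -0.1863, 0.0689]
eef_rot: [3.133, -0.004, 0.248]
contact_force: [-11.2, -19.3, 7.3]
grip_width: 0.0149
grip_force: 61.1
time_s: 13.8
eef_pos: [0.5008, -0.1864, 0.0689]
eef_rot: [3.133, -0.004, 0.248]
contact_force: [-10.6, -19.5, 8.8]
grip_width: 0.0153
grip_force: 61.1
```

```bash
python3 -m crank '[[[0.012,0.006,0,0,0,0,0],[0,0,0,0,0,-0.001,0],[0,0,0,0,0,0,0]]]'
python3 -m crank '[[[0.006,0.002,0,0,0,0,0],[0,0,0,0,0,0,0],[0,0,0,0,0,0,0]]]'
```

```text
time_s: 14.1
eef_pos: [0.5008, -0.1868, 0.0684]
eef_rot: [-3.137, -0.0, 0.248]
contact_force: [-13.1, -20.0, 10.6]
grip_width: 0.0152
grip_force: 61.7
time_s: 14.4
eef_pos: [0.5008, -0.1868, 0.0684]
eef_rot: [-3.131, -0.0, 0.248]
contact_force: [-12.9, -18.5, 12.2]
grip_width: 0.0149
grip_force: 62.0
```

```bash
python3 -m crank '[[[-0.01,-0.003,0,0,0,0,0],[0,0,0,0,0,0,0],[0,0,0,0,0,0,0]]]'
python3 - <<'E'
from h import *
from workcell import camera,ctrl
c=camera("scene");np.savez("scene2.npz",**c);S0=dict(np.load("scene0.npz"))
b=(140,160,220,240);cv2.imwrite("pics/end.png",cv2.resize(c["image"][b[1]:b[3],b[0]:b[2]],(600,600),interpolation=2)[:,:,::-1])
m=np.zeros((384,512),bool);m[160:240,140:215]=mask(c,"red")[160:240,140:215]
m&=cv2.erode(m.astype(np.uint8),np.ones((3,3)))>0
P=cloud(c)[m];z=P[:,2];P=P[abs(z-np.median(z))<.006]
A=np.c_[P[:,:2]-P[:,:2].mean(0),np.ones(len(P))];print("slope",np.linalg.lstsq(A,P[:,2],rcond=None)[0].round(3),len(P))
o=ctrl.get_obs();print(o["time_s"],o["contact_force"],o["torque"],o["eef_rot"])
E
```

```text
time_s: 14.7
eef_pos: [0.5008, -0.1867, 0.0685]
eef_rot: [-3.141, -0.001, 0.248]
contact_force: [-13.1, -19.9, 10.1]
grip_width: 0.0153
grip_force: 61.5
slope [0.015 0.007 0.063] 249
14.75 [-13.05236869 -20.15135095  11.51599278] [-3.53969677  1.94362832 -0.38994716] [-3.14137374e+00 -6.15740397e-04  2.48168722e-01]
```

View pics/end.png

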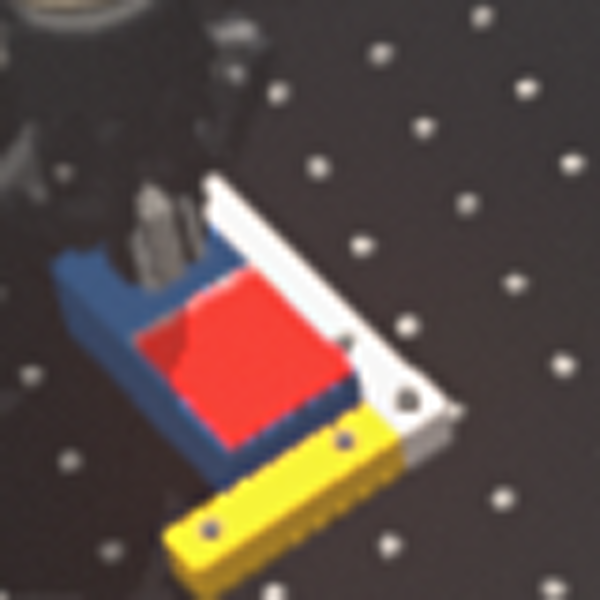

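Flush in the picture. I'll probe yaw slightly to confirm both faces are seated.

```bash
Q='from workcell import ctrl;o=ctrl.get_obs();print("T",o["torque"].round(2),"yaw",round(float(o["eef_rot"][2]),4))'
python3 -m crank '[[[0,0,0.006,0,0,0,0],[0,0,0,0,0,0,0],[0,0,0,0,0,0,0]]]'; python3 -c "$Q"
python3 -m crank '[[[0,0,-0.012,0,0,0,0],[0,0,0,0,0,0,0],[0,0,0,0,0,0,0]]]'; python3 -c "$Q"
```

```text
time_s: 15.05
eef_pos: [0.5008, -0.1867, 0.0685]
eef_rot: [-3.141, -0.001, 0.253]
contact_force: [-13.0, -19.4, 11.4]
grip_width: 0.0148
grip_force: 61.8
T [-3.51  1.94 -0.52] yaw 0.2532
time_s: 15.35
eef_pos: [0.5008, -0.1868, 0.0685]
eef_rot: [-3.141, -0.001, 0.243]
contact_force: [-13.2, -20.0, 11.1]
grip_width: 0.0151
grip_force: 61.5
T [-3.44  1.93 -0.11] yaw 0.243
```

The tool yaws about 0.01 rad but the TCP stays still, and the moment changes smoothly. So the head is seated on both faces, with about 15 N against each fence. I'll recentre the yaw, check the bystanders and hand in.

```bash
python3 -m crank '[[[0,0,0.004,0,0,0,0],[0,0,0,0,0,0,0],[0,0,0,0,0,0,0]]]'
python3 - <<'E'
from h import *
from workcell import camera,ctrl
a=dict(np.load("scene0.npz"));c=camera("scene")
for n,(x,y) in dict(lens=(248,236),amp=(338,166),driver=(112,255)).items():
    s=np.s_[y-15:y+15,x-15:x+15];print(n,np.abs(a["image"][s].astype(int)-c["image"][s]).mean().round(2))
print(ctrl.sign_off())
E
```

```text
time_s: 15.65
eef_pos: [0.5008, -0.1867, 0.0685]
eef_rot: [-3.141, -0.0, 0.246]
contact_force: [-12.9, -19.1, 12.6]
grip_width: 0.0155
grip_force: 61.5
lens 0.6
amp 0.7
driver 0.77
the job is handed in; nothing more can be done
None
```

The job is handed in at about 15.7 s: the lid is snapped shut, and the smaller head stands flat in the corner, still gripped and pressed at about 15 N against each fence; the lens mount, amplifier and screwdriver look unmoved.

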